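# Roll test of brass quill blanks

## Robot

A 6-joint arm with a two-finger parallel gripper is mounted at the origin on the work surface. World frame = base frame: x ahead of the robot, y to its left, z up, the work surface at z = 0. Lengths are in mm, angles in rad, forces in N, time in s.
With the tool pointing down it reaches from about 400 to 925 mm from the base axis. Payload 12.5 kg.
Tool frame: the origin (TCP) lies midway between the tips of the shut fingers; the grasp point (between the pads) lies 19 mm behind it; y points along the fingers, x is the direction in which the jaws open and shut, and the axes are right-handed (so a half turn about y gives the same grasp; the last joint's range is limited). The gripper opens to 95 mm and grips with 3 to 60 N. Pads are 20 mm wide; open, the fingers measure 119 mm over their backs; the gripper's body (75 mm by 180 mm) begins 59 mm behind the grasp point.
Start: joints at [-1.423, 0.491, 1.559, -0, 1.092, -0.106], TCP at [156.95, -604.994, 181.261] pointing down, gripper open.
Joint ranges: [-3.1, 3.1], [-0.84, 2.19], [0.05, 2.79], [-1.13, 4.28], [0.06, 2.93], [-2.69, 2.69]. Speed limits (rad/s): [2.22, 2.22, 2.79, 3.14, 3.14, 3.14].

## Interface

Orientations are given as [roll, pitch, yaw] about the fixed x, y, z axes, in that order (R = Rz(yaw) Ry(pitch) Rx(roll)).
In Python, from cell import env, vision, job gives the robot as it stands.
- The arm moves only by the shell command python3 -m crank 'ROWS' [OPENING]. ROWS is JSON, a list of rows, each a list of 6 numbers: the shift along the tool's x, y, z in mm, then the turn, a rotation vector about the tool's x, y, z in degrees. In form: [[x, y, z, rx, ry, rz], ...]. A call has 1 to 5 rows; each row is the pose to reach, as a shift and turn from the pose measured when the call began, along the tool's axes at that moment; what a row does not reach only later rows make up. A row lasts 1/10 s, in which the tool goes at most 50 mm and 8.59 degrees, less where a joint would pass 70% of its speed; a pose out of reach is approached as far as the arm can. A call with a gripper value outside its range is refused whole. OPENING is the opening, from 0 (shut) to 1 (fully open), set as the call begins (- or left out, the last holds). The fingers move at their own pace and stop on an object; the grip force is fixed at half the most. Time passes only in rows, so rows that repeat a pose let the fingers close. It gives the time, the measured TCP pose, the force and the opening at its end, in the units of the state.
- env.state(): the state, without advancing time (a new reading comes with each control period).
- vision.read_camera(name): name is "scene" or "side" or "wrist"; returns (picture, depth): 480x640x3 uint8, blue, green, red; 480x640 float32, mm along the optical axis (not along the pixel's ray), 0 where there is no reading.
- vision.calibration(name): a dict with "vertical_fov" (degrees; the focal length in pixels is half the picture's height over the tangent of half this angle, whatever the lens; pixels are square), "cx", "cy" (the principal point, pixels), "dist" ([k1, k2, p1, p2, k3] as OpenCV has them; the pictures are not rectified), "pose" (4x4, takes a point from camera to world coordinates). Camera axes: x right, y down, z forward; pixel columns grow to the right and rows downward; lengths in mm; the calibration is good to about 2 mm. A picture is of the moment at which its call begins: read the wrist's pose just before it. calibration takes no time and is no camera call; for the wrist camera it gives the pose at the moment of the call.
- job.job_done(): hands the job in, once; it reports no verdict.
The state is a dict: "t": time; "joints": joint angles; "qvel": joint speeds; "tau": joint torques, N m; "eef_pos": TCP position; "tcp_rot": TCP orientation; "ft_force": force on the tool from outside, world axes, zero at the start; "moment": the same for the moment, N m; "opening": opening from 0.0 (shut) to 1.0 (fully open).
Only numpy, scipy, OpenCV 4.12 (cv2) and the standard library are available. Lean on these libraries where they do the work, as an engineer would, in place of code of your own. Each camera call takes 0.05 s, during which the arm holds its last target.

## Task

Finish the roll test of the brass blanks at the faceting bench. First take the hexagonal blank, which did not roll, off the ramp and put it in the open grey box; then lay the round blank across the upper end of the ramp and let go, so that it rolls down by itself into the catch bay at the foot. Leave it there, and leave the brass bushing and the chuck on the bench where they are.

Things in the scene. Friction and masses are not known exactly. Their poses are not given: they have to be found in the camera images.
- round_blank_center (a point): Centre of the round brass blank: a plain solid cylinder 24 mm in diameter and 64 mm long, about 0.2 kg, lying on its side on the bench (centre 12 mm up) in one of three places near the robot that it shares with the bushing and the chuck. Its x axis runs along the cylinder.
- hex_blank_center (a point): Centre of the hexagonal brass blank: solid bar, 24 mm across flats, 27.7 mm across corners, 64 mm long, about 0.2 kg. It lies on a flat, across the ramp, centre 12 mm above the deck. Its x axis runs along the bar; the corners point up and down the slope. It stays put on the ramp by friction.
- ramp: Fixed plywood ramp with a white deck, 8 degree slope. Origin on the deck's surface, centre line; y points up the slope, z normal to the deck. Deck 140 mm wide between 8 mm high lips, from y=-100 (foot) to y=+140 mm (upper end). Catch bay (dark floor, 12 mm lower) from y=-100 to -165 mm, its walls 30 mm above the deck's plane. A cylinder laid with its axis along x rolls to -y once free.
- box_in (a point): Centre of the inner floor of the fixed open grey steel box, 160 x 160 mm and 45 mm high outside, walls and floor 4 mm thick. z up, x and y along its sides.
- bushing: Bystander: brass flanged bushing standing on its 54 mm wide flange, 34 mm high with a 28 mm hub. Origin at the centre of its underside. Leave it alone.
- chuck: Bystander: upright brass chuck, 34 mm in diameter, 48 mm high with a steel nose on top. Origin at the centre of its underside. Leave it alone.
Not all that is in view belongs to the job. Several things look just like the part that bears box_in: the one meant starts farthest from the robot's base.

How it is judged:
By the outcome, as a careful person would: the job done as asked, in the order asked, and still so for the second after the job is handed in, with the robot touching nothing.
It also fails if it takes over 54 s, if anything falls off the work surface, if the arm or the gripper's body presses on something with over 40 N, if the wrist force passes 120 N, or if a joint passes its speed limit or range.

## Working session

There is one attempt and no reset: what is moved stays moved. The work goes in short steps, Python scripts to look and compute and a shell command to move; the robot and the scene stay as the last step left them, time stands still between calls to the robot, and variables do not carry over. Pictures are saved under pics/ and viewed, and the job is handed in when it is done.

```bash
ls -la; mkdir -p pics
cat > h.py <<'E'
import numpy as np, cv2
from cell import env, vision, job
from scipy.spatial.transform import Rotation as R
def K(c):
    f=240/np.tan(np.radians(c["vertical_fov"])/2)
    return np.array([[f,0,c["cx"]],[0,f,c["cy"]],[0,0,1.]])
def ray(c,uv):
    uv=np.array(uv,float).reshape(-1,1,2)
    n=cv2.undistortPoints(uv,K(c),np.array(c["dist"],float)).reshape(-1,2)
    d=np.c_[n,np.ones(len(n))]
    P=np.array(c["pose"]); return P[:3,3],d@P[:3,:3].T
def onz(c,uv,z):
    o,d=ray(c,uv); return o+d*((z-o[2])/d[:,2])[:,None]
def depthpts(c,uv,dep):
    o,d=ray(c,uv); uv=np.array(uv).reshape(-1,2).astype(int)
    return o+d*dep[uv[:,1],uv[:,0]][:,None]
def proj(c,p):
    P=np.linalg.inv(np.array(c["pose"])); rv,_=cv2.Rodrigues(P[:3,:3])
    return cv2.projectPoints(np.array(p,float).reshape(-1,1,3),rv,P[:3,3],K(c),np.array(c["dist"],float))[0].reshape(-1,2)
def totool(target):
    s=env.state(); A=R.from_euler('xyz',s["tcp_rot"])
    return A.inv().apply(np.array(target)-s["eef_pos"])
def snap(n,tag):
    c=vision.calibration(n); im,d=vision.read_camera(n); cv2.imwrite(f'pics/{tag}.png',im)
    np.savez(f'/tmp/{tag}.npz',im=im,d=d); import pickle; pickle.dump(c,open(f'/tmp/{tag}.pkl','wb')); return c,im,d
def load(tag):
    import pickle; z=np.load(f'/tmp/{tag}.npz'); return pickle.load(open(f'/tmp/{tag}.pkl','rb')),z['im'],z['d']
E
python3 - <<'E'
from h import *
s=env.state(); print(s)
for n in ("scene","side","wrist"):
    c,_,_=snap(n,n+"0"); print(n,c)
E
```

```text
total 12
drwxr-xr-x  3 agent agent 4096 Dec  6 19:17 .
drwxr-xr-x 23 root  root  4096 Dec  6 19:16 ..
drwxr-xr-x  2 agent agent 4096 Dec  6 19:17 pics
{'t': 0.0, 'joints': array([-1.42264071e+00,  4.91532082e-01,  1.55945510e+00, -1.12195088e-05,
        1.09172170e+00, -1.05602647e-01]), 'qvel': array([-2.68766127e-03,  1.58527572e-05, -1.49043070e-03, -2.20732434e-03,
        1.05870303e-03,  2.42297170e-04]), 'tau': array([-2.19605492e-03, -6.12654305e+01, -2.58188635e+01,  6.91383239e-02,
        4.80959541e-02, -8.72404007e-05]), 'eef_pos': array([ 156.87657063, -604.69131719,  180.67690239]), 'tcp_rot': array([-1.57068856e+00,  1.11106140e-03, -1.31703282e+00]), 'ft_force': array([-0.14574869,  0.25276897, -0.43526494]), 'moment': array([-0.00541909, -0.0276029 ,  0.05628973]), 'opening': 1.0037883977260016}
scene {'vertical_fov': 49.92076589726905, 'cx': 314.0816132198843, 'cy': 243.70083382067355, 'dist': array([-0.10961979,  0.        ,  0.        ,  0.        ,  0.        ]), 'pose': array([[ 8.19809359e-01,  3.82074083e-01, -4.26534887e-01,
         8.62725051e+02],
      
[... 578 characters left out ...]
.36229533e+02],
       [-1.03763931e-03, -7.98677641e-01, -6.01758215e-01,
         7.23387370e+02],
       [ 0.00000000e+00,  0.00000000e+00,  0.00000000e+00,
         1.00000000e+00]])}
wrist {'vertical_fov': 69.8969889882584, 'cx': 314.59834979317804, 'cy': 236.746969659753, 'dist': array([0.0067677, 0.       , 0.       , 0.       , 0.       ]), 'pose': array([[ 2.51574460e-01, -9.31305555e-01, -2.63401317e-01,
         2.30274000e+02],
       [-9.67837216e-01, -2.42412541e-01, -6.72850835e-02,
        -5.85815525e+02],
       [-1.18881035e-03,  2.71856806e-01, -9.62336980e-01,
         3.83550456e+02],
       [ 0.00000000e+00,  0.00000000e+00,  0.00000000e+00,
         1.00000000e+00]])}
```

View pics/scene0.png

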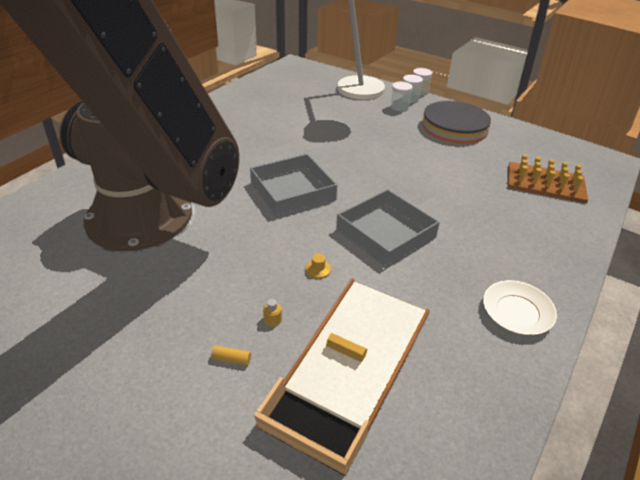

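View pics/side0.png

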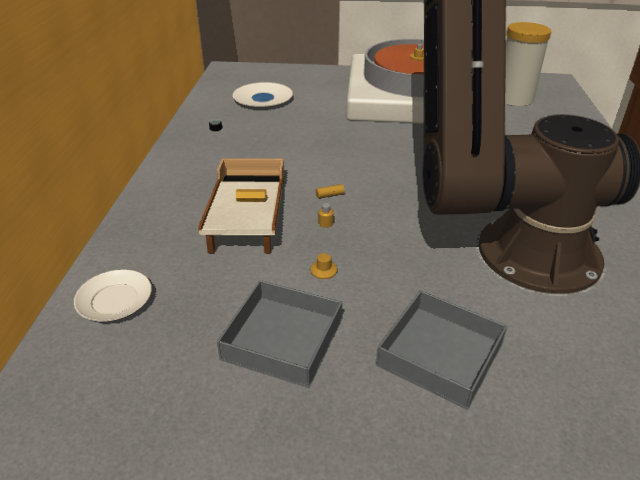

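View pics/wrist0.png

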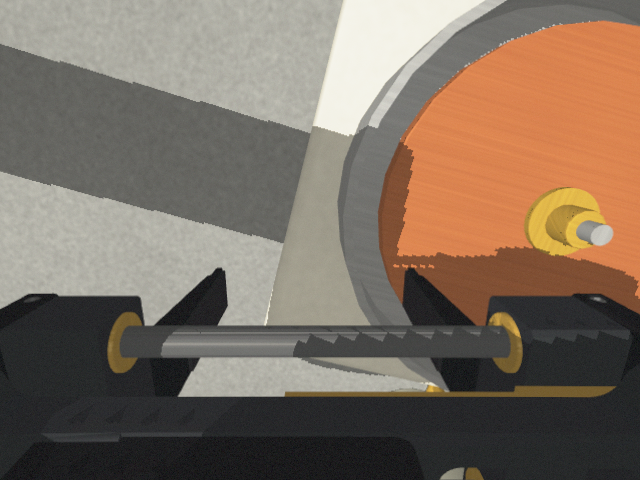

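The scene picture shows:
- The round blank is at (231,355), the chuck at (273,313) and the bushing at (318,267).
- The hex blank is on the ramp at (347,347), with the dark catch bay at (308,425).
- The grey boxes are at (293,185) and (387,227).

The other brass things are the pegs in the tray at (548,175). Next I measure all of these.

Run:
```python
from h import *
for n in ("scene0","side0"):
    c,im,d=load(n)
    hsv=cv2.cvtColor(im,cv2.COLOR_BGR2HSV)
    m=((hsv[...,0]>15)&(hsv[...,0]<28)&(hsv[...,1]>190)&(hsv[...,2]>70)).astype(np.uint8)
    k,l,st,ce=cv2.connectedComponentsWithStats(m)
    print(n)
    for i in range(1,k):
        if 100<st[i,4]<3000:
            v,u=np.nonzero(l==i); p=depthpts(c,np.c_[u,v],d); p=p[d[v,u]>0]
            q=onz(c,ce[i],12)[0]
            r=cv2.minAreaRect(np.c_[u,v].astype(np.float32))
            print(st[i].tolist(),ce[i].round(1),"medpt",np.median(p,0).round(1),"zmax",np.percentile(p[:,2],[2,98]).round(1),"z12",q.round(1),r)
# boxes and deck
pix={"scene0":{"boxFar":(387,227),"boxNear":(293,185),"deck":[(351,284),(425,314),(362,421),(289,377),(330,310),(380,310),(370,385),(325,385)],"bay":[(308,425)]},
"side0":{"boxFar":(282,333),"boxNear":(441,348),"deck":[(240,220),(230,180+30),(265,182),(225,182)],"bay":[(250,178)]}}
for n in pix:
    c,im,d=load(n)
    for k,v in pix[n].items():
        print(n,k,depthpts(c,v,d).round(1).tolist())
```

```text
scene0
side0
scene0 boxFar [[487.8, 298.4, 4.8]]
scene0 boxNear [[212.6, 312.7, 0.7]]
scene0 deck [[548.2, 38.7, 68.2], [690.4, 50.7, 68.7], [698.0, -165.6, 29.9], [565.0, -170.4, 38.4], [520.0, 17.4, -0.4], [618.0, 24.3, 56.3], [677.1, -107.9, 37.3], [619.5, -149.1, 37.5]]
scene0 bay [[629.8, -209.1, 11.4]]
side0 boxFar [[498.6, 273.6, 4.7]]
side0 boxNear [[227.2, 284.1, 5.6]]
side0 deck [[619.6, 19.2, 56.3], [649.9, -22.0, 51.2], [601.3, -174.1, 30.0], [696.2, -169.2, 27.8]]
side0 bay [[647.0, -219.6, 11.0]]
```

Run:
```python
from h import *
c,im,d=load("scene0"); a=cv2.resize(im[250:475,190:450],None,fx=3,fy=3,interpolation=cv2.INTER_CUBIC)[:600]; cv2.imwrite("pics/cropA.png",cv2.resize(im[260:475,190:450],(720,595),interpolation=cv2.INTER_CUBIC))
```

```text
(no output)
```

View pics/cropA.png

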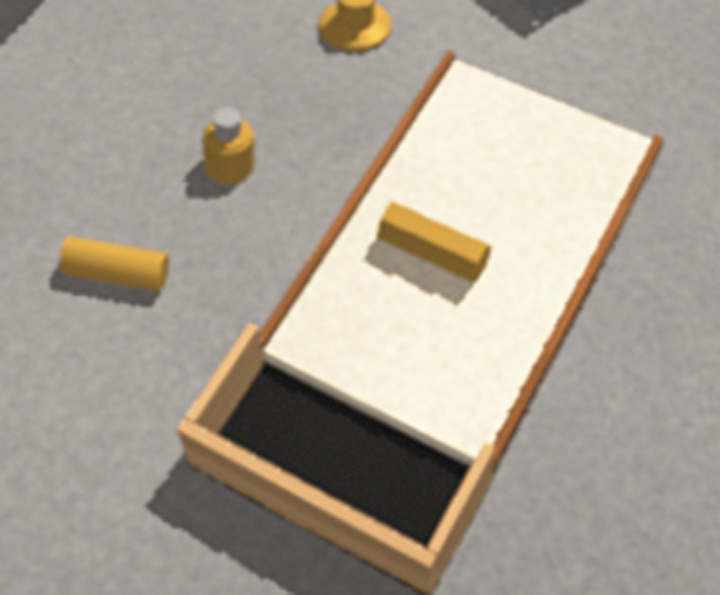

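The crop shows the plain cylinder at scene (231,355), the hex bar with its facets at (347,347), the chuck with a steel nose at (273,313), and the flanged bushing at (318,267). So the round blank is the one at (231,355). The box farthest from the base is at (387,227), about 567 mm out against about 370 mm for the other. My colour mask needs fixing.

Run:
```python
from h import *
def mk(im):
    hsv=cv2.cvtColor(im,cv2.COLOR_BGR2HSV); return hsv
for n,pts in (("scene0",[(231,355),(347,347),(355,300),(345,410),(240,351)]),("side0",[(330,191),(251,195)])):
    c,im,d=load(n); hsv=mk(im); print([hsv[v,u].tolist() for u,v in pts])
    m=((hsv[...,0]>14)&(hsv[...,0]<26)&(hsv[...,1]>180)&(hsv[...,2]>60)).astype(np.uint8)
    k,l,st,ce=cv2.connectedComponentsWithStats(m)
    for i in range(1,k):
        if 60<st[i,4]<3000:
            v,u=np.nonzero(l==i); ok=d[v,u]>0
            p=depthpts(c,np.c_[u,v],d)[ok]
            q=onz(c,ce[i],12)[0]; r=cv2.minAreaRect(np.c_[u,v].astype(np.float32))
            print(st[i].tolist(),ce[i].round(1),"med",np.median(p,0).round(1),"z",np.percentile(p[:,2],[2,98]).round(1),"z12",q.round(1),[np.round(x,1) for x in r])
```

```text
[[19, 168, 184], [19, 168, 203], [23, 23, 251], [22, 27, 248], [20, 170, 228]]
[[20, 184, 177], [20, 181, 210]]
[0, 0, 94, 50, 1380] [35.4 19. ] med [1302.7 -544.7  277.3] z [225.8 342.8] z12 [ 1866.4 -1490.     12. ] [array([46.5, 24.5]), array([49., 93.]), np.float64(90.0)]
[103, 0, 37, 19, 208] [117.5   7.2] med [ 1303.8 -1105.4   163.5] z [129.6 207.3] z12 [ 1560.4 -1692.     12. ] [array([121.,   9.]), array([36., 18.]), np.float64(0.0)]
[136, 0, 63, 50, 719] [170.7  21.4] med [ 1303.7 -1679.7   -30.9] z [-238.    75.1] z12 [ 1236.3 -1481.8    12. ] [array([167. ,  24.5]), array([49., 62.]), np.float64(90.0)]
[116, 7, 61, 65, 612] [143.4  38.1] med [ 1303.2 -1304.      3.1] z [-191.7  114.4] z12 [ 1277.6 -1249.4    12. ] [array([146.9,  39.1]), array([63.8, 43. ]), np.float64(33.7)]
[184, 15, 10, 17, 75] [188.2  22.3] med [ 1302.8 -1927.1  -120.8] z [-177.5  -77.4] z12 [ 1155.6 -1472.6    12. ] [array([188.5,  23. ]), array([16.,  9.]), np.float64(90.0)]
[104, 23, 16, 22, 108] [110.7  33.3] med [ 1303.5 -1019.3   102.3] z [ 66.5 138.2] z12 [ 1436.5 -1302.6    12. ] [array([110.3
[... 2914 characters left out ...]
ay([ 4.9, 25.6]), np.float64(35.5)]
[23, 201, 20, 17, 100] [ 33.3 209. ] med [1302.8 -291.6 -170.5] z [-197.  -146.5] z12 [1114.7  -41.5   12. ] [array([ 33. , 207.7]), array([16. , 16.7]), np.float64(20.0)]
[319, 210, 14, 17, 189] [325.3 218.5] med [449.4 -50.3  21.3] z [ 2.8 35.5] z12 [450.2 -64.2  12. ] [array([325.5, 218. ]), array([16., 13.]), np.float64(90.0)]
[73, 215, 24, 25, 146] [ 84.2 227.5] med [1303.1 -516.5 -390. ] z [-444.6 -351.2] z12 [967.1  16.4  12. ] [array([ 84.5, 228. ]), array([18.7, 20.2]), np.float64(41.2)]
[311, 254, 26, 25, 436] [323.2 267.2] med [440.9 106.7  11. ] z [ 4.  36.4] z12 [441.3 100.5  12. ] [array([324.3, 267.3]), array([23. , 24.1]), np.float64(33.7)]
```

```bash
cat >> h.py <<'E'
def blobs(n,smin=130,lo=(350,-300,-5),hi=(800,200,110)):
    c,im,d=load(n); hsv=cv2.cvtColor(im,cv2.COLOR_BGR2HSV)
    m=((hsv[...,0]>14)&(hsv[...,0]<26)&(hsv[...,1]>smin)&(hsv[...,2]>60)).astype(np.uint8)
    k,l,st,ce=cv2.connectedComponentsWithStats(m); out=[]
    for i in range(1,k):
        if st[i,4]>60:
            v,u=np.nonzero(l==i); p=depthpts(c,np.c_[u,v],d)[d[v,u]>0]
            if len(p) and (np.median(p,0)>lo).all() and (np.median(p,0)<hi).all(): out.append((ce[i],l==i,p))
    return c,im,d,out
E
python3 - <<'E'
from h import *
for n in ("scene0","side0"):
    c,im,d,bl=blobs(n); print(n)
    for ce,m,p in bl:
        med=np.median(p,0)
        cn=max(cv2.findContours(m.astype(np.uint8),0,2)[0],key=len); r=cv2.minAreaRect(cn)
        b=cv2.boxPoints(r)
        e=sorted([(b[0]+b[1])/2,(b[1]+b[2])/2,(b[2]+b[3])/2,(b[3]+b[0])/2],key=lambda q:-np.linalg.norm(q-np.array(r[0])))[:2]
        for z in (12,):
            q=onz(c,[e[0],e[1],r[0]],z); dv=q[0]-q[1]
            print(ce.round(1),"med",med.round(1),"z%d ctr"%z,q[2].round(1),"len",np.linalg.norm(dv).round(1),"ang",(np.degrees(np.arctan2(dv[1],dv[0]))%180).round(1))
    hsv=cv2.cvtColor(im,cv2.COLOR_BGR2HSV)
    w=((hsv[...,1]<60)&(hsv[...,2]>200)).astype(np.uint8)
    v,u=np.nonzero(w); p=depthpts(c,np.c_[u,v],d); ok=(d[v,u]>0)&(p[:,0]>500)&(p[:,0]<750)&(p[:,1]>-200)&(p[:,1]<70)&(p[:,2]>15)&(p[:,2]<85)
    p=p[ok]; ctr=p.mean(0)
    for _ in range(4):
        A=np.c_[p[:,:2],np.ones(len(p))]; s=np.linalg.lstsq(A,p[:,2],rcond=None)[0]; res=p[:,2]-A@s; k=abs(res)<max(4,2*res.std()); p=p[k]
    print("deck n",len(p),"plane",s.round(4),"slope",np.degrees(np.arctan(np.hypot(*s[:2]))).round(2),"uphill yaw",np.degrees(np.arctan2(s[1],s[0])).round(1),"res",res.std().round(2))
    r=cv2.minAreaRect(p[:,:2].astype(np.float32)); print(r, "z at ctr",s@[*r[0],1])
E
```

```text
scene0
[317.9 266.9] med [445.3  85.2  11.6] z12 ctr [442.  90.  12.] len 34.1 ang 36.1
[272.2 315.8] med [456.4 -77.   26.4] z12 ctr [445.5 -64.3  12. ] len 51.6 ang 128.4
[346.2 347. ] med [616.1 -85.5  65.6] z12 ctr [596.1 -48.   12. ] len 71.2 ang 4.3
[230.8 354.9] med [ 450.8 -182.8   22. ] z12 ctr [ 445.9 -178.4   12. ] len 66.5 ang 24.3
deck n 9462 plane [-1.29000e-02  1.39300e-01  6.22665e+01] slope 7.96 uphill yaw 95.3 res 1.32
((625.1801147460938, -59.67701721191406), (139.51327514648438, 239.28956604003906), 4.623621463775635) z at ctr 45.87660905221378
side0
[250.3 167.2] med [ 647.3 -241.3   32.4] z12 ctr [ 653.8 -255.8   12. ] len 160.1 ang 5.1
[329.6 190.7] med [ 448.7 -169.1   18.9] z12 ctr [ 448.9 -178.    12. ] len 68.9 ang 23.8
[250.7 194.9] med [613.8 -68.6  61.8] z12 ctr [ 631.3 -142.9   12. ] len 67.7 ang 5.2
[325.5 218.1] med [448.5 -51.2  22.4] z12 ctr [450.  -68.2  12. ] len 64.8 ang 94.5
[323.4 266.9] med [440.7 106.5  10.7] z12 ctr [443.3  99.7  12. ] len 71.2 ang 112.7
deck n 2474 plane [-1.16000e-02  1.40300e-01  6.13763e+01] slope 8.01 uphill yaw 94.7 res 1.03
((628.995361328125, -56.32532501220703), (135.48074340820312, 240.9251251220703), 4.690036773681641) z at ctr 46.20078651566696
```

```bash
cat >> h.py <<'E'
def onplane(c,uv,n,k): # n.p=k
    o,d=ray(c,uv); return o+d*((k-o@n)/(d@n))[:,None]
YAW=np.radians(4.7); S8=np.radians(8)
RR=R.from_euler('ZX',[YAW,S8]).as_matrix()   # ramp axes columns
E
python3 - <<'E'
from h import *
s=np.array([-0.0122,0.1398,61.8]) # mean plane
ctr=np.array([627.1,-58.0,0]); ctr[2]=s@[ctr[0],ctr[1],1]
O=ctr-RR[:,1]*20; print("ramp origin",O.round(1)); 
n=RR[:,2]
for nm in ("scene0","side0"):
    c,im,d,bl=blobs(nm)
    for ce,m,p in bl:
        q=onplane(c,[ce],n,n@(O+12*n))[0]; L=(q-O)@RR
        if abs(L[0])<60 and abs(L[1])<110: print(nm,"hex world",q.round(1),"ramp",L.round(1), "depth pts ramp",((np.median(p,0)-O)@RR).round(1), np.percentile((p-O)@RR,[3,97],axis=0).round(1).tolist())
    # box rim
    v,u=np.mgrid[0:480,0:640].reshape(2,-1); p=depthpts(c,np.c_[u,v],d); 
    for nb,(x0,x1) in {"far":(385,620),"near":(100,340)}.items():
        k=(d[v,u]>0)&(p[:,0]>x0)&(p[:,0]<x1)&(p[:,1]>170)&(p[:,1]<400)
        for zl,zh,t in ((38,52,"rim"),(2.,9,"floor")):
            a=p[k&(p[:,2]>zl)&(p[:,2]<zh)]
            if len(a)<10: continue
            r=cv2.minAreaRect(a[:,:2].astype(np.float32)); print(nm,nb,t,len(a),[np.round(x,1) for x in r], "dist",np.hypot(*r[0]).round())
E
```

```text
ramp origin [628.7 -77.7  43.3]
scene0 hex world [612.8 -78.6  55.4] ramp [-15.9   2.1  12. ] depth pts ramp [-13.2  -3.6  23.1] [[-44.4, -10.8, 13.3], [15.7, 7.4, 25.7]]
scene0 far rim 873 [array([493.6, 281.4]), array([164.2, 164.9]), np.float64(74.0)] dist 568.0
scene0 far floor 2586 [array([502.5, 285. ]), array([229.7, 234.9]), np.float64(89.9)] dist 578.0
scene0 near rim 668 [array([227.2, 291.5]), array([162.3, 166.6]), np.float64(61.7)] dist 370.0
scene0 near floor 2029 [array([220.1, 284.7]), array([239.6, 229.1]), np.float64(0.0)] dist 360.0
side0 hex world [615.4 -77.   55.6] ramp [-13.2   3.5  12. ] depth pts ramp [-14.1  12.8  17. ] [[-43.7, -2.1, 0.0], [15.9, 18.4, 25.2]]
side0 far rim 1315 [array([496.2, 283.1]), array([165. , 161.1]), np.float64(74.5)] dist 571.0
side0 far floor 5074 [array([502.5, 285.4]), array([228.8, 234.9]), np.float64(90.0)] dist 578.0
side0 near rim 1339 [array([229.3, 293.9]), array([163.6, 160.9]), np.float64(62.1)] dist 373.0
side0 near floor 5592 [array([220.1, 285.1]), array([239.7, 229.7]), np.float64(0.0)] dist 360.0
```

```bash
cat > go.py <<'E'
import sys
from h import *
a=list(map(float,sys.argv[1:5])); s=env.state(); 
t=totool(a[:3]); A=R.from_euler('xyz',s["tcp_rot"]); B=R.from_euler('ZX',[a[3],-90],degrees=True)
print("row",t.round(1),(A.inv()*B).as_rotvec(degrees=True).round(1),"t",round(s["t"],2))
E
python3 go.py 614 -78 190 4.7
```

```text
row [-395.2   -8.8  574.7] [ -0.  -80.2  -0. ] t 0.15
```

```bash
python3 -m crank '[[-395,-9,575,0,-80,0],[-395,-9,575,0,-80,0],[-395,-9,575,0,-80,0],[-395,-9,575,0,-80,0],[-395,-9,575,0,-80,0]]' 0.85; python3 go.py 614 -78 190 4.7
```

```text
t: 0.65
eef_pos: [321.7, -414.5, 184.4]
tcp_rot: [-1.57, 0.0, -0.561]
ft_force: [0.8, -0.2, -0.3]
opening: 0.852
row [ 68.4  -5.4 440.5] [ -0.  -36.9  -0. ] t 0.65
```

```bash
python3 -m crank '[[68,-5,440,0,-37,0],[68,-5,440,0,-37,0],[68,-5,440,0,-37,0],[68,-5,440,0,-37,0],[68,-5,440,0,-37,0]]'; python3 -m crank '[[0,0,0,0,0,0]]'; python3 go.py 614 -78 190 4.7
```

```text
t: 1.15
eef_pos: [485.5, -225.4, 187.4]
tcp_rot: [-1.57, -0.0, 0.09]
ft_force: [0.5, -1.3, 0.0]
opening: 0.85
t: 1.25
eef_pos: [488.0, -221.5, 187.3]
tcp_rot: [-1.57, -0.001, 0.097]
ft_force: [-0.2, -0.9, -0.1]
opening: 0.845
row [139.2  -2.5 130.6] [-0.1  0.8  0. ] t 1.25
```

```bash
python3 -m crank '[[139,-2,131,0,1,0],[139,-2,131,0,1,0],[139,-2,131,0,1,0],[139,-2,131,0,1,0],[139,-2,131,0,1,0]]'; python3 go.py 614 -78 190 4.7
python3 - <<'E'
from h import *
c,im,d=snap("wrist","w1")
c,im,d,bl=blobs("w1")
for ce,m,p in bl: print(ce,m.sum(),np.median(p,0).round(1))
E
```

```text
t: 1.75
eef_pos: [616.0, -74.4, 188.9]
tcp_rot: [-1.569, -0.001, 0.083]
ft_force: [-1.1, -0.6, -0.0]
opening: 0.848
row [-2.2 -1.1 -3.4] [-0.1  0.   0.1] t 1.75
[152.66097087  27.84660194] 2575 [446.2  91.1   9.4]
[166.42024965 189.13176144] 721 [458.1 -59.1  30.5]
[312.05933251 222.01854141] 1618 [612.8 -74.8  65.1]
[167.74556213 283.2642998 ] 1014 [ 452.3 -173.    21.2]
```

View pics/w1.png

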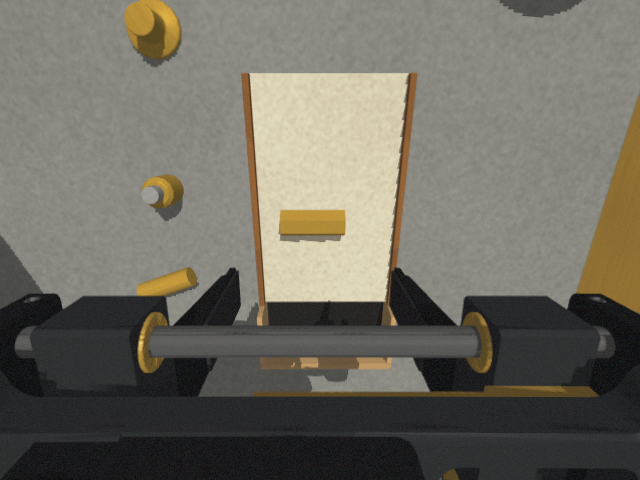

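The wrist view shows the hex bar at (312,222), spanning u 279 to 346, with the deck edges at about u 255 and 400. It also shows the bushing (152,27), the chuck (163,190) and the round blank (167,283).

Run:
```python
from h import *
c,im,d,bl=blobs("w1")
O=np.array([628.7,-77.7,43.3]); n=RR[:,2]
for ce,m,p in bl:
    cn=max(cv2.findContours(m.astype(np.uint8),0,2)[0],key=len); r=cv2.minAreaRect(cn)
    if abs(ce[0]-312)<9:
        b=np.array([[279.5,222],[345.5,222],[312,209.5]])
        # silhouette at corner height 12 for sides/ends' upper edge at top flat 24
        for h in (12,24):
            q=onplane(c,[ce,*b],n,n@O+h); print(h,q.round(1).tolist()); print(((q-O)@RR).round(1).tolist())
    print(ce,r)
print("deck edges",((onplane(c,[(255,155),(407,155),(251,73),(412,73)],n,n@O)-O)@RR).round(1).tolist())
```

```text
[152.66097087  27.84660194] ((153.38235473632812, 28.52941131591797), (61.361507415771484, 51.902626037597656), 75.96376037597656)
[166.42024965 189.13176144] ((163.3000030517578, 189.60000610351562), (32.64659118652344, 36.671512603759766), 63.43495178222656)
12 [[612.9, -77.3, 55.6], [580.3, -80.0, 55.6], [646.4, -74.5, 55.7], [611.8, -64.3, 57.5]]
[[-15.7, 3.3, 12.0], [-48.4, 3.3, 12.0], [17.9, 3.4, 12.0], [-15.8, 16.6, 12.0]]
24 [[612.7, -74.4, 68.2], [581.3, -77.0, 68.2], [645.0, -71.7, 68.2], [611.7, -61.8, 70.0]]
[[-15.7, 8.0, 24.0], [-47.1, 8.0, 24.0], [16.7, 8.1, 24.0], [-15.7, 20.8, 24.0]]
[312.05933251 222.01854141] ((312.0, 222.0), (24.0, 64.0), 90.0)
[167.74556213 283.2642998 ] ((166.05001831054688, 284.1500244140625), (18.65743637084961, 60.08326721191406), 71.56504821777344)
deck edges [[-70.5, 67.6, 0.0], [75.5, 67.8, 0.0], [-69.1, 138.7, -0.0], [72.1, 138.8, 0.0]]
```

```bash
python3 -m crank '[[-3,50,-3,0,0,0],[-3,90,-3,0,0,0],[-3,110,-3,0,0,0],[-3,110,-3,0,0,0]]' 0.78; python3 go.py 613 -77.5 54 4.7
```

```text
t: 2.2
eef_pos: [609.4, -80.3, 76.0]
tcp_rot: [-1.568, 0.005, 0.08]
ft_force: [-0.7, -0.6, 0.2]
opening: 0.782
row [ 4.  22.   2.4] [-0.2 -0.1 -0.3] t 2.2
```

```bash
python3 -m crank '[[4,0,2,0,0,0],[4,15,2,0,0,0],[4,22,2,0,0,0],[4,22,2,0,0,0]]'; python3 go.py 613 -77.5 54 4.7;  python3 - <<'E'
from h import *
snap("wrist","w2")
E
```

```text
t: 2.6
eef_pos: [613.0, -78.2, 54.3]
tcp_rot: [-1.568, 0.005, 0.08]
ft_force: [-0.4, 0.3, 0.7]
opening: 0.779
row [0.  0.3 0.7] [-0.2 -0.1 -0.3] t 2.6
```

View pics/w2.png

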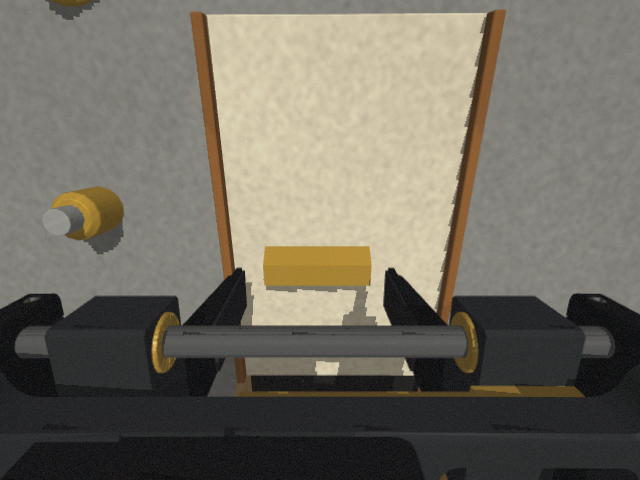

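Run:
```python
from h import *
c,im,d,bl=blobs("w2"); e=env.state()["eef_pos"]; print(proj(c,[e,e+[37,3,0],e-[37,3,0]]).round(1))
O=np.array([628.7,-77.7,43.3]); n=RR[:,2]
q=onplane(c,[(264.5,266),(370.5,266),(318,246.5),(318,287)],n,n@O+12);print(q.round(1).tolist()); print(((q-O)@RR).round(1).tolist())
q=onplane(c,[(264.5,266),(370.5,266),(318,266)],n,n@O+24);print(q.round(1).tolist());
```

```text
[[316.3 266.5]
 [375.5 266.6]
 [257.2 266.4]]
[[581.0, -80.2, 55.6], [647.0, -74.7, 55.6], [613.2, -64.1, 57.5], [615.6, -92.5, 53.5]]
[[-47.8, 3.1, 12.0], [18.4, 3.2, 12.0], [-14.3, 16.6, 12.0], [-14.3, -12.1, 12.0]]
[[582.6, -75.3, 68.4], [644.4, -70.1, 68.4], [613.9, -72.7, 68.4]]
```

```bash
python3 -m crank '[[1,0,0,0,0,0],[1,0,0,0,0,0],[1,0,0,0,0,0],[1,0,0,0,0,0],[1,0,0,0,0,0]]' 0.5; python3 -m crank '[[0,0,0,0,0,0],[0,0,0,0,0,0]]' 0.5
```

```text
t: 3.15
eef_pos: [614.3, -78.1, 54.9]
tcp_rot: [-1.568, 0.005, 0.08]
ft_force: [-0.4, 0.6, -0.0]
opening: 0.502
t: 3.35
eef_pos: [614.3, -78.1, 54.8]
tcp_rot: [-1.568, 0.005, 0.08]
ft_force: [0.1, 0.8, 0.4]
opening: 0.498
```

The fingers closed past 64 mm, so they missed the bar. I look before moving again.

Run:
```python
from h import *
snap("wrist","w3"); snap("side","s3")
c,im,d=load("s3"); cv2.imwrite("pics/s3c.png",cv2.resize(im[120:270,170:370],(800,600),interpolation=cv2.INTER_CUBIC))
```

```text
(no output)
```

View pics/w3.png

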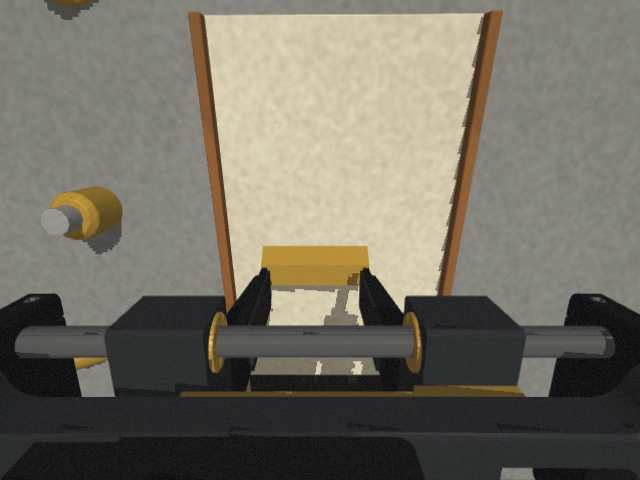

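View pics/s3c.png

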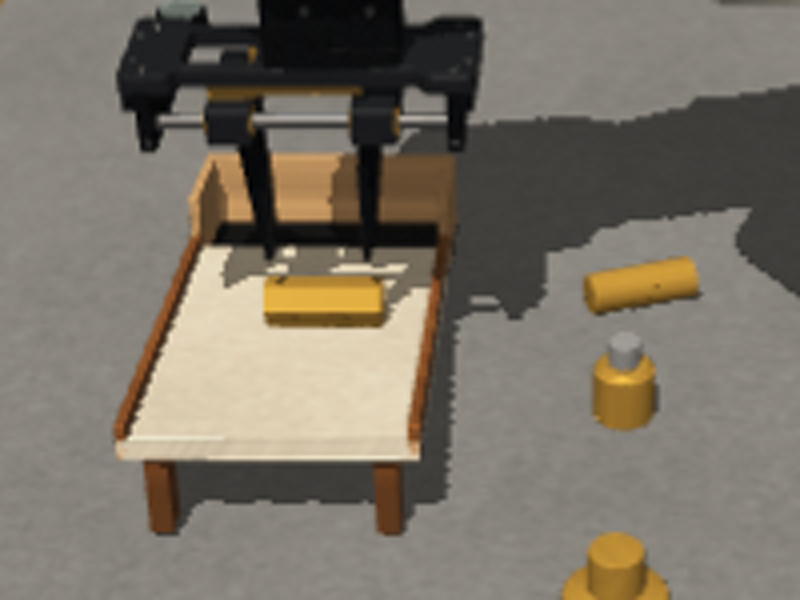

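Run:
```python
from h import *
c,im,d=load("s3"); e=env.state()["eef_pos"]; print("eef",e, "proj side",proj(c,[e]).round(1))
gray=im.max(2)
for u0,v0 in ((170+270/4,120+255/4),(170+367/4,120+255/4)):
    for dv in range(-8,3):
        for du in (-1,0,1):
            u,v=int(u0)+du,int(v0)+dv
            if gray[v,u]<60: print((u,v),d[v,u].round(0),depthpts(c,[(u,v)],d)[0].round(1),end=' ')
        print()
c,im,d=load("w3")
print("wrist tips"); 
for u,v in ((266,275),(268,272),(363,273),(365,276),(262,285)): print((u,v),depthpts(c,[(u,v)],d)[0].round(1),im[v,u])
print(proj(c,[e]))
```

```text
eef [614.32466606 -78.08852269  54.84633741] proj side [[251.3 195. ]]
(236, 175) 1186.0 [641.1 -66.6 111.1] (237, 175) 1187.0 [639.3 -67.9 110.4] (238, 175) 1193.0 [638.5 -73.1 107.3] 
(236, 176) 1184.0 [640.7 -64.3 110. ] (237, 176) 1187.0 [639.1 -66.4 108.8] (238, 176) 1195.0 [638.9 -74.1 104.3] 
(236, 177) 1188.0 [641.5 -66.3 106.3] (237, 177) 1190.0 [639.7 -67.8 105.5] (238, 177) 1196.0 [638.9 -73.1 102.3] 
(236, 178) 1188.0 [641.2 -64.5 104.9] (237, 178) 1189.0 [639.4 -66.  104.1] (238, 178) 1192.0 [638.  -68.7 102.6] 
(236, 179) 1185.0 [640.5 -61.1 104.6] (237, 179) 1192.0 [640.  -67.3 100.8] (238, 179) 1194.0 [638.3 -69.2  99.8] 
(236, 180) 1187.0 [640.8 -61.2 102. ] (237, 180) 1191.0 [639.6 -65.2  99.7] (238, 180) 1191.0 [637.4 -64.9 100. ] 
(236, 181) 1190.0 [641.5 -63.   98.4] (237, 181) 1192.0 [639.6 -64.3  97.7] (238, 181) 1194.0 [637.9 -66.2  96.6] 
(236, 182) 1194.0 [642.3 -65.2  94.6] (237, 182) 1190.0 [639.2 -61.8  96.8] (238, 182) 1196.0 [638.4 -67.   93.6] 
(236, 183) 1199.0 [643.2 -67.9  90.3] (237, 183) 1194.0 [640.  -64.1  92.9] (238, 183) 1198.0 [638.7 -67.5  9
[... 686 characters left out ...]
[ 620.6 -210.8   12.1] (261, 180) 1189.0 [588.2 -67.7 101. ] (262, 180) 1190.0 [586.4 -69.  100.3] 
(260, 181) 1353.0 [ 619.6 -205.2   12.7] (261, 181) 1193.0 [588.9 -70.1  97. ] (262, 181) 1190.0 [586.2 -67.5  98.7] 
(261, 182) 1194.0 [589.  -69.8  94.6] (262, 182) 1191.0 [586.3 -67.1  96.5] 
(261, 183) 1192.0 [588.5 -66.6  94.1] (262, 183) 1192.0 [586.4 -67.2  93.9] 
(261, 184) 1198.0 [589.5 -70.6  89.1] (262, 184) 1194.0 [586.5 -67.   91.5] 

wrist tips
(266, 275) [588.3 -69.7  95.3] [30 31 29]
(268, 272) [588.7 -69.8  90.9] [35 36 33]
(363, 273) [637.8 -65.9  91.9] [39 39 37]
(365, 276) [638.  -65.4  97.1] [28 23 18]
(262, 285) [588.2 -69.7 108. ] [35 38 35]
[[315.93583249 266.31168431]]
```

Both cameras put the fingertips at z≈90, while the reported TCP is at z≈55. x and y agree with the report (613, about -78). I check whether that height offset was also there in the earlier pictures.

Run:
```python
from h import *
for n,eef,bx in (("wrist0",(156.9,-604.7,180.7),None),("w1",(614,-77.5,188.9),None),("w2",(613,-78.2,54.3),None),("w3",(614.3,-78.1,54.8),None)):
    c,im,d=load(n); v,u=np.mgrid[255:300,180:440].reshape(2,-1)
    k=(im[v,u].max(1)<60)&(d[v,u]>0); p=depthpts(c,np.c_[u[k],v[k]],d)
    P=np.array(c["pose"]); cz=d[v[k],u[k]]
    kk=np.hypot(p[:,0]-eef[0],p[:,1]-eef[1])<60
    print(n,kk.sum(),"max depth",np.percentile(cz[kk],[90,99]).round(1),"tip z",np.percentile(p[kk,2],[1,5]).round(1),"reported",eef[2],"cam z",P[2,3].round(1), "tip x,y",p[kk][p[kk,2]<np.percentile(p[kk,2],10)][:,:2].mean(0).round(1))
```

```text
wrist0 1613 max depth [178.3 182.8] tip z [214.7 216.4] reported 180.7 cam z 383.6 tip x,y [ 161.3 -604.2]
w1 1563 max depth [178.4 183.7] tip z [222.4 224.2] reported 188.9 cam z 391.9 tip x,y [612.8 -69.1]
w2 1465 max depth [177.6 182.8] tip z [88.6 90.5] reported 54.3 cam z 257.4 tip x,y [610.3 -72.7]
w3 1524 max depth [175.7 181.1] tip z [89.  91.7] reported 54.8 cam z 257.8 tip x,y [611.1 -71.3]
```

The tips are about 34 mm above the reported TCP at every height so far. I trust the cameras: reopen, go down 24 mm watching the force, and look.

```bash
python3 -m crank '[[0,0,0,0,0,0],[0,0,0,0,0,0],[0,0,0,0,0,0],[0,0,0,0,0,0]]' 0.78; python3 -m crank '[[0,8,0,0,0,0],[0,16,0,0,0,0],[0,24,0,0,0,0],[0,24,0,0,0,0]]';  python3 - <<'E'
from h import *
snap("side","s4")
c,im,d=load("s4"); cv2.imwrite("pics/s4c.png",cv2.resize(im[120:270,170:370],(800,600),interpolation=cv2.INTER_CUBIC))
E
```

```text
t: 3.85
eef_pos: [614.3, -78.1, 54.8]
tcp_rot: [-1.568, 0.005, 0.08]
ft_force: [0.1, -0.7, 0.4]
opening: 0.758
t: 4.25
eef_pos: [613.4, -77.9, 29.2]
tcp_rot: [-1.567, 0.007, 0.08]
ft_force: [0.1, -0.4, -0.4]
opening: 0.78
```

View pics/s4c.png

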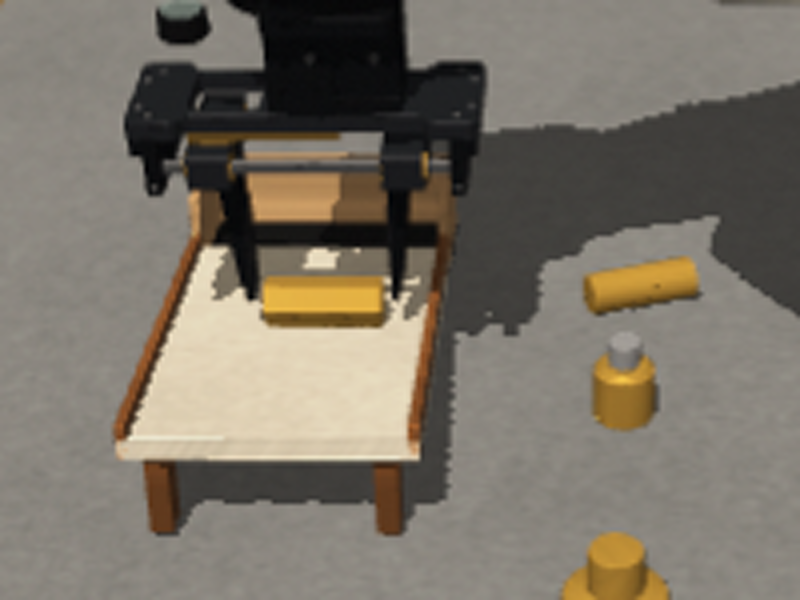

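The side view shows the fingers straddling the bar, with the tips level with its top edge at crop (252,298) and (397,298). I go 11 mm lower and close.

```bash
python3 -m crank '[[0,6,0,0,0,0],[0,11,0,0,0,0],[0,11,0,0,0,0]]'; python3 -m crank '[[0,0,0,0,0,0],[0,0,0,0,0,0],[0,0,0,0,0,0],[0,0,0,0,0,0],[0,0,0,0,0,0]]' 0.5;python3 -m crank '[[0,-10,0,0,0,0],[0,-20,0,0,0,0],[0,-30,0,0,0,0],[0,-30,0,0,0,0]]';  python3 - <<'E'
from h import *
snap("side","s5")
c,im,d=load("s5"); cv2.imwrite("pics/s5c.png",cv2.resize(im[120:270,170:370],(800,600),interpolation=cv2.INTER_CUBIC))
E
```

```text
t: 4.6
eef_pos: [613.3, -77.8, 18.1]
tcp_rot: [-1.567, 0.007, 0.08]
ft_force: [-0.1, 0.9, 0.8]
opening: 0.779
t: 5.1
eef_pos: [613.3, -77.8, 18.2]
tcp_rot: [-1.567, 0.007, 0.08]
ft_force: [0.0, -0.5, -1.9]
opening: 0.665
t: 5.5
eef_pos: [614.4, -78.1, 50.2]
tcp_rot: [-1.568, 0.005, 0.08]
ft_force: [-1.1, -0.2, -2.9]
opening: 0.668
```

View pics/s5c.png

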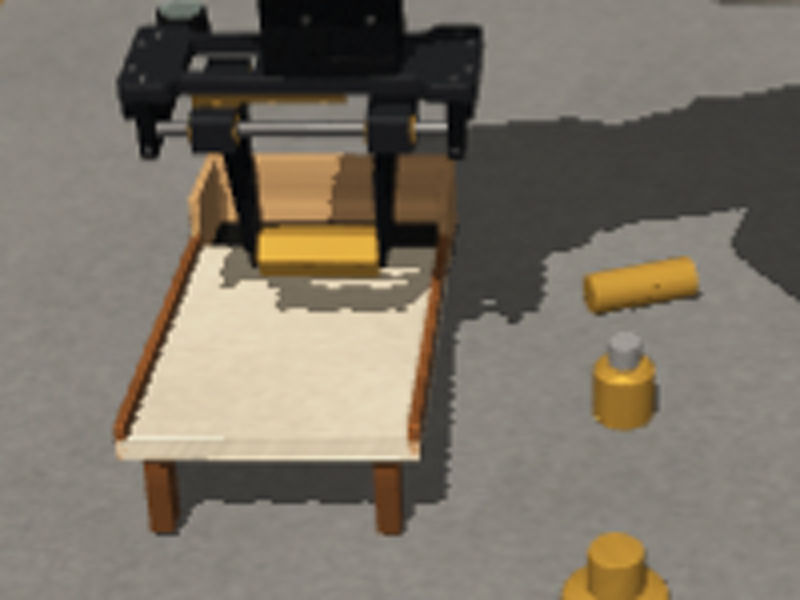

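The bar is held: opening 0.668 (63.5 mm), force -2.9 N, and it is clear of the deck. Now up and over to the far box.

```bash
python3 go.py 495 282 100 -15.5
```

```text
row [-90.1 -49.2 368.5] [-0.1 20.1 -0.3] t 5.55
```

```bash
python3 -m crank '[[-1,-40,4,0,0,0],[-10,-60,40,0,0,0],[-20,-60,80,0,5,0],[-30,-60,120,0,10,0],[-40,-60,160,0,15,0]]'; python3 go.py 495 282 100 -15.5
```

```text
t: 6.05
eef_pos: [560.8, 79.4, 110.0]
tcp_rot: [-1.57, 0.006, -0.186]
ft_force: [0.2, -0.3, -2.2]
opening: 0.672
row [-102.    10.8  186.9] [-0.1  4.9 -0.4] t 6.05
```

```bash
python3 -m crank '[[-25,5,45,0,5,0],[-50,5,90,0,5,0],[-76,5,140,0,5,0],[-102,5,187,0,5,0],[-102,5,187,0,5,0]]'; python3 -m crank '[[0,0,0,0,0,0]]';  python3 go.py 495 282 100 -15.5
python3 - <<'E'
from h import *
snap("side","s6")
E
```

```text
t: 6.55
eef_pos: [493.2, 285.6, 105.7]
tcp_rot: [-1.57, 0.007, -0.27]
ft_force: [0.6, -0.2, -2.1]
opening: 0.671
t: 6.65
eef_pos: [492.3, 287.1, 105.4]
tcp_rot: [-1.57, 0.007, -0.267]
ft_force: [0.1, -1.5, -2.3]
opening: 0.673
row [ 4.   5.4 -4.2] [-0.   0.2 -0.4] t 6.65
```

View pics/s6.png

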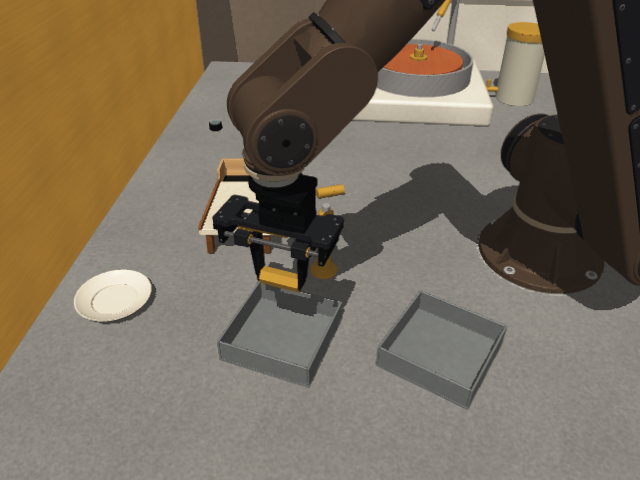

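The side view shows the bar held at (279,277), above the middle of the far box (282,330). I lower it in.

```bash
python3 -m crank '[[4,30,-4,0,0,0],[4,65,-4,0,0,0],[4,95,-4,0,0,0],[4,110,-4,0,0,0],[4,110,-4,0,0,0]]'; python3 -m crank '[[0,0,0,0,0,0]]';  python3 go.py 495 282 -19 -15.5
python3 - <<'E'
from h import *
c,im,d=snap("side","s7"); cv2.imwrite("pics/s7c.png",cv2.resize(im[220:400,180:380],(667,600),interpolation=cv2.INTER_CUBIC))
E
```

```text
t: 7.2
eef_pos: [494.2, 279.4, -6.7]
tcp_rot: [-1.573, 0.01, -0.27]
ft_force: [-0.9, -0.2, -3.4]
opening: 0.67
t: 7.3
eef_pos: [495.0, 278.4, -6.2]
tcp_rot: [-1.573, 0.01, -0.271]
ft_force: [0.1, -0.8, -1.7]
opening: 0.665
row [-0.9 12.8  3.4] [ 0.1 -0.  -0.6] t 7.3
```

View pics/s7c.png

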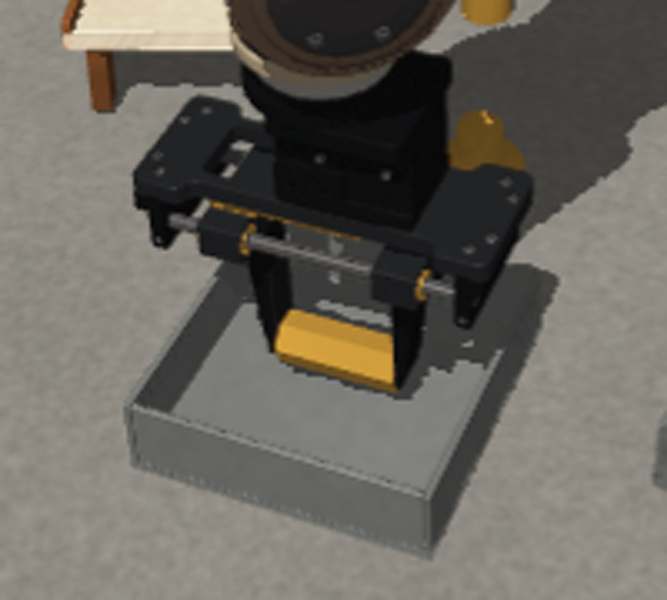

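The side crop shows the bar at (340,345), inside the box walls and just above the floor. I lower the last 12 mm and open.

```bash
python3 -m crank '[[-1,6,3,0,0,0],[-1,12,3,0,0,0],[-1,12,3,0,0,0]]'; python3 -m crank '[[0,0,0,0,0,0],[0,0,0,0,0,0],[0,0,0,0,0,0]]' 0.82; python3 -m crank '[[0,-30,0,0,0,0],[0,-80,0,0,0,0],[0,-120,0,0,0,0],[0,-130,0,0,0,0]]';  python3 - <<'E'
from h import *
c,im,d=snap("side","s8"); cv2.imwrite("pics/s8c.png",cv2.resize(im[220:400,180:380],(667,600),interpolation=cv2.INTER_CUBIC))
E
python3 go.py 448 -178 110 24
```

```text
t: 7.65
eef_pos: [494.5, 281.5, -18.5]
tcp_rot: [-1.573, 0.01, -0.271]
ft_force: [0.2, 0.1, -2.4]
opening: 0.671
t: 7.95
eef_pos: [494.7, 281.7, -18.2]
tcp_rot: [-1.573, 0.01, -0.271]
ft_force: [0.7, 0.5, -0.3]
opening: 0.811
t: 8.35
eef_pos: [497.6, 282.3, 116.3]
tcp_rot: [-1.568, 0.004, -0.27]
ft_force: [0.5, 0.2, -1.0]
opening: 0.821
row [  75.4    4.4 -456.7] [ -0.2 -39.5  -0.2] t 8.4
```

View pics/s8c.png

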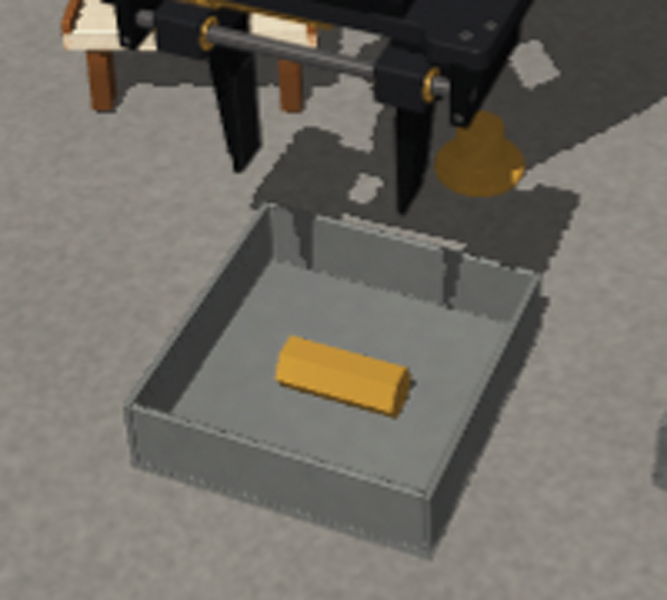

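The hex bar lies in the far box at crop (343,375). Next, the round blank.

```bash
python3 -m crank '[[15,-5,-48,0,-8,0],[25,-10,-96,0,-16,0],[35,-10,-144,0,-24,0],[45,-10,-192,0,-32,0],[53,-10,-240,0,-40,0]]';python3 go.py 448 -178 120 24
```

```text
t: 8.9
eef_pos: [485.4, 50.2, 123.9]
tcp_rot: [-1.566, 0.004, 0.407]
ft_force: [0.3, -0.4, 0.3]
opening: 0.821
row [-124.6    3.4 -194.8] [-0.3 -0.7 -0.2] t 8.9
```

```bash
python3 -m crank '[[-30,0,-47,0,0,0],[-60,0,-94,0,0,0],[-90,0,-140,0,0,0],[-124,0,-194,0,0,0],[-124,0,-194,0,0,0]]';python3 -m crank '[[0,0,0,0,0,0]]';python3 go.py 448 -178 120 24;  python3 - <<'E'
from h import *
snap("wrist","w9")
c,im,d,bl=blobs("w9")
for ce,m,p in bl:
    cn=max(cv2.findContours(m.astype(np.uint8),0,2)[0],key=len); r=cv2.minAreaRect(cn); b=cv2.boxPoints(r)
    e=sorted([(b[0]+b[1])/2,(b[1]+b[2])/2,(b[2]+b[3])/2,(b[3]+b[0])/2],key=lambda q:-np.linalg.norm(q-np.array(r[0])))[:2]
    q=onz(c,[e[0],e[1],r[0]],12); dv=q[0]-q[1]
    print(ce.round(1),m.sum(),np.median(p,0).round(1),q[2].round(1),"len",np.linalg.norm(dv).round(1),"ang",(np.degrees(np.arctan2(dv[1],dv[0]))%180).round(1))
E
```

```text
t: 9.4
eef_pos: [447.0, -179.6, 122.3]
tcp_rot: [-1.565, 0.005, 0.405]
ft_force: [0.4, 0.3, -0.5]
opening: 0.819
t: 9.5
eef_pos: [446.2, -182.6, 121.1]
tcp_rot: [-1.564, 0.006, 0.401]
ft_force: [-0.1, 0.1, -0.2]
opening: 0.822
row [3.5 1.2 3.5] [-0.4 -1.  -0.3] t 9.5
[557.6  47.7] 88 [544.7   8.9  60.7] [569.5  34.   12. ] len 19.4 ang 93.2
[371.4 102.7] 1016 [443.5 -70.   32. ] [448.8 -63.2  12. ] len 38.0 ang 67.3
[319.  221.1] 1698 [ 446.1 -175.5   21.5] [ 446.8 -177.1   12. ] len 65.2 ang 23.1
```

View pics/w9.png

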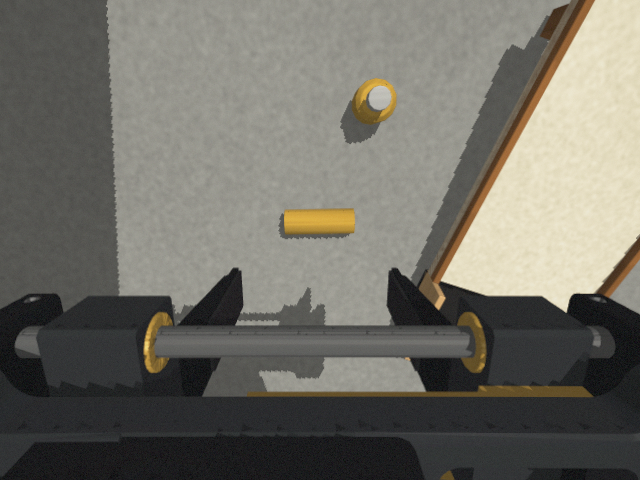

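The wrist view shows the blank at (319,221), yaw about 23°, length 65 mm and axis at z=12, which agrees with (447,-177.5) from the first views. The chuck at (378,100) is well clear. I go down in steps.

```bash
python3 go.py 447 -177.3 -27 23; python3 -m crank '[[3,40,4,0,0,0],[3,80,4,0,0,0],[3,110,4,0,0,0],[3,120,4,0,0,0],[3,120,4,0,0,0]]'; python3 go.py 447 -177.3 -27 23;  python3 - <<'E'
from h import *
snap("wrist","w10")
c,im,d,bl=blobs("w10",lo=(400,-220,-5),hi=(500,-130,40))
for ce,m,p in bl:
    cn=max(cv2.findContours(m.astype(np.uint8),0,2)[0],key=len); r=cv2.minAreaRect(cn); b=cv2.boxPoints(r)
    e=sorted([(b[0]+b[1])/2,(b[1]+b[2])/2,(b[2]+b[3])/2,(b[3]+b[0])/2],key=lambda q:-np.linalg.norm(q-np.array(r[0])))[:2]
    q=onz(c,[e[0],e[1],r[0]],12); dv=q[0]-q[1]
    print(ce.round(1),m.sum(),np.median(p,0).round(1),q[2].round(1),"len",np.linalg.norm(dv).round(1),"ang",(np.degrees(np.arctan2(dv[1],dv[0]))%180).round(1))
E
```

```text
row [  3.2 148.    2. ] [-0.4  0.  -0.3] t 9.55
t: 10.05
eef_pos: [445.7, -174.5, -0.1]
tcp_rot: [-1.561, 0.008, 0.403]
ft_force: [-0.2, -0.1, 0.6]
opening: 0.819
row [ 0.4 26.8 -3.3] [-0.6  0.1 -0.5] t 10.05
[315.7 279.2] 4313 [ 445.6 -174.7   21.4] [ 446.9 -177.8   12. ] len 66.5 ang 24.2
```

View pics/w10.png

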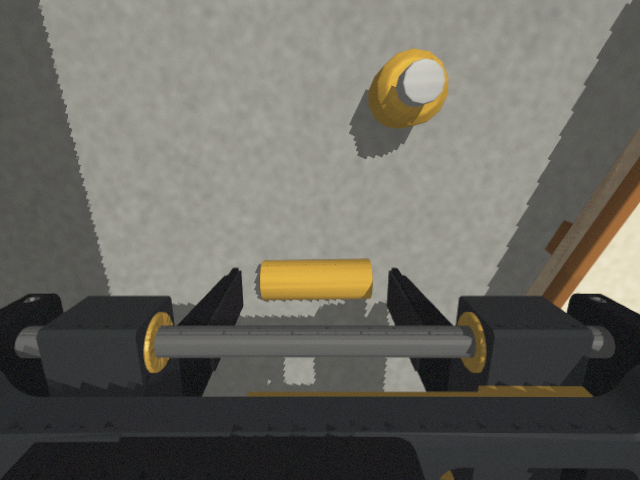

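The blank is centred between the fingers, at (316,279). I lower, close and lift a little.

```bash
python3 -m crank '[[0,9,-3,0,0,0],[0,18,-3,0,0,0],[0,26,-3,0,0,0],[0,27,-3,0,0,0]]'; python3 go.py 447 -177.3 -27 23.5
```

```text
t: 10.5
eef_pos: [446.8, -177.5, -26.8]
tcp_rot: [-1.561, 0.007, 0.402]
ft_force: [-0.7, -0.4, -0.4]
opening: 0.823
row [0.2 0.2 0.1] [-0.5 -0.5 -0.4] t 10.5
```

```bash
python3 -m crank '[[0,0,0,0,0,0],[0,0,0,0,0,0],[0,0,0,0,0,0],[0,0,0,0,0,0],[0,0,0,0,0,0]]' 0.5; python3 -m crank '[[0,-20,0,0,0,0],[0,-60,0,0,0,0],[0,-100,0,0,0,0],[0,-140,0,0,0,0],[0,-150,0,0,0,0]]'
python3 - <<'E'
from h import *
O=np.array([628.7,-77.7,43.3])
for y in (105,110,120):
  p=O+RR@[0,y,12]; print(y,p.round(1),"deck z",(O+RR@[0,y,0]).round(1))
snap("side","s11")
E
python3 go.py 619 29 130 4.7
```

```text
t: 11.0
eef_pos: [446.9, -177.6, -26.6]
tcp_rot: [-1.562, 0.007, 0.402]
ft_force: [-0.4, -1.2, -0.7]
opening: 0.673
t: 11.5
eef_pos: [449.6, -179.0, 126.9]
tcp_rot: [-1.566, 0.004, 0.402]
ft_force: [0.2, 0.3, -3.8]
opening: 0.668
105 [620.3  24.3  69.8] deck z [620.2  25.9  57.9]
110 [619.9  29.2  70.5] deck z [619.8  30.9  58.6]
120 [619.1  39.1  71.9] deck z [619.   40.7  60. ]
row [237.4  -4.  125. ] [-0.3 18.4 -0.3] t 11.55
```

View pics/s11.png

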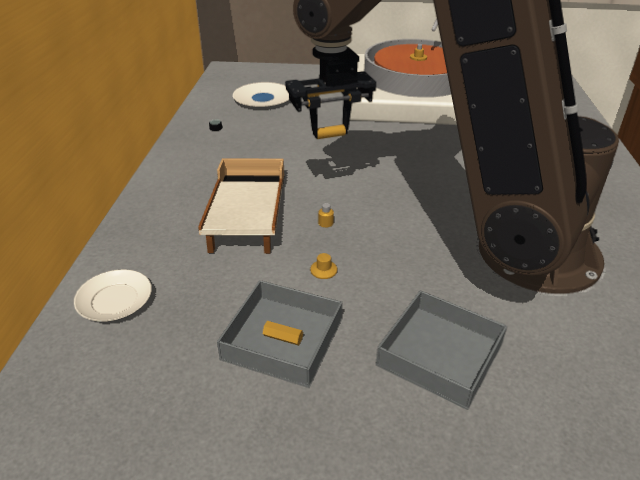

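The blank is held at side (331,131), the hex bar rests in the far box at (282,332), and the chuck and bushing are unmoved. Now over the upper end of the ramp.

```bash
python3 -m crank '[[40,0,21,0,4,0],[80,0,42,0,8,0],[120,0,63,0,12,0],[160,0,84,0,16,0],[200,0,105,0,18,0]]'; python3 go.py 619.7 31.2 110 4.7
```

```text
t: 12.05
eef_pos: [592.5, -2.3, 123.7]
tcp_rot: [-1.567, 0.008, 0.086]
ft_force: [1.3, -1.3, -2.2]
opening: 0.671
row [30.1 13.6 30.9] [-0.2  0.2 -0.5] t 12.05
```

```bash
python3 -m crank '[[20,10,20,0,0,0],[30,30,31,0,0,0],[30,45,31,0,0,0],[30,50,31,0,0,0],[30,50,31,0,0,0]]'; python3 -m crank '[[0,0,0,0,0,0]]'; python3 go.py 619.7 31.2 33 4.7
python3 - <<'E'
from h import *
snap("wrist","w12")
c,im,d,bl=blobs("w12",lo=(500,-50,20),hi=(700,110,130))
O=np.array([628.7,-77.7,43.3])
for ce,m,p in bl: print(ce,np.median(p,0).round(1),((p-O)@RR).mean(0).round(1), np.percentile((p-O)@RR,[2,98],axis=0).round(1).tolist())
c,im,d=snap("side","s12"); cv2.imwrite("pics/s12c.png",cv2.resize(im[120:270,170:370],(800,600),interpolation=cv2.INTER_CUBIC))
E
```

```text
t: 12.55
eef_pos: [618.3, 31.3, 71.6]
tcp_rot: [-1.566, 0.012, 0.085]
ft_force: [0.1, -0.2, -3.0]
opening: 0.673
t: 12.65
eef_pos: [618.3, 30.9, 71.7]
tcp_rot: [-1.566, 0.012, 0.085]
ft_force: [-0.2, -0.8, -2.1]
opening: 0.672
row [ 1.9 38.6  0. ] [-0.3  0.2 -0.7] t 12.65
[240.6043956  205.68131868] [559.6  55.4  24. ] [-58.  134.3 -39.5] [[-63.1, 133.8, -53.1], [-52.7, 134.7, -29.0]]
[314.3927773  292.23766122] [617.5  35.4 119.5] [ -1.9 122.1  58.6] [[-32.4, 109.3, 49.3], [28.7, 129.4, 62.7]]
```

View pics/s12c.png

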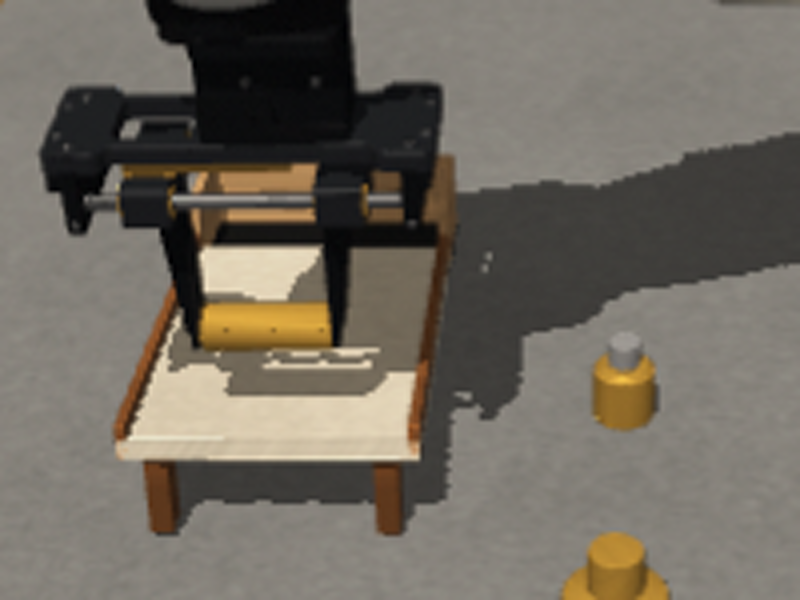

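View pics/w12.png

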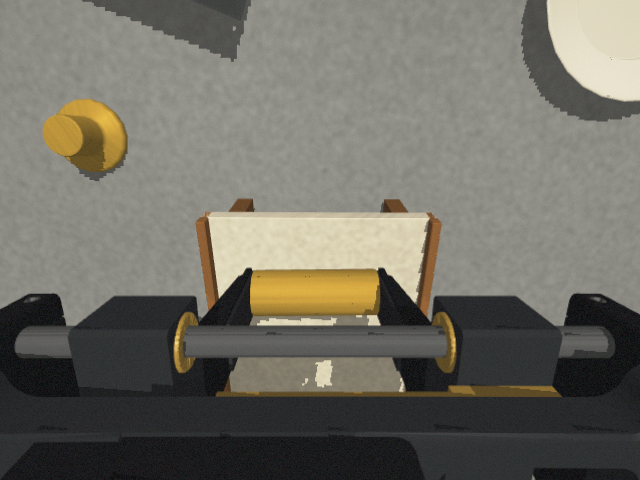

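The side and wrist views show the blank level and across the ramp, centred between the lips near the upper end. The measured gap to the deck is 38.7 mm, against 39 expected. I lower it, watching the force.

```bash
python3 -m crank '[[2,12,0,0,0,-0.7],[2,24,0,0,0,-0.7],[2,33,0,0,0,-0.7],[2,35,0,0,0,-0.7],[2,35,0,0,0,-0.7]]'; python3 -m crank '[[0,0.5,0,0,0,0],[0,0.5,0,0,0,0]]';  python3 go.py 619.7 31.2 33 4.7
python3 - <<'E'
from h import *
c,im,d=snap("side","s13"); cv2.imwrite("pics/s13c.png",cv2.resize(im[120:270,170:370],(800,600),interpolation=cv2.INTER_CUBIC))
E
```

```text
t: 13.25
eef_pos: [619.7, 31.1, 36.5]
tcp_rot: [-1.566, -0.0, 0.085]
ft_force: [-0.0, 0.6, -2.3]
opening: 0.671
t: 13.45
eef_pos: [619.9, 31.1, 36.4]
tcp_rot: [-1.566, -0.001, 0.085]
ft_force: [0.2, -0.4, -2.3]
opening: 0.668
row [-0.2  3.4  0.1] [-0.3  0.2  0. ] t 13.45
```

View pics/s13c.png

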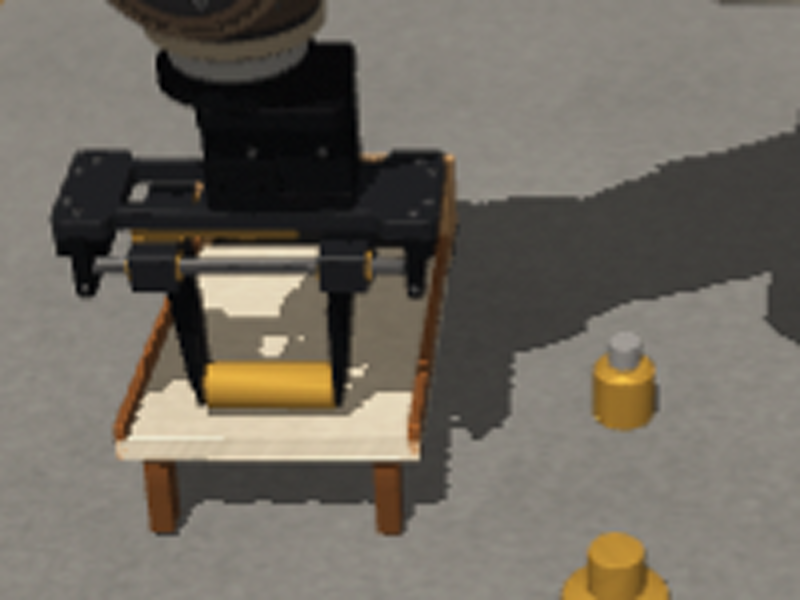

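```bash
python3 -m crank '[[0,1.5,0,0,0,0],[0,1.5,0,0,0,0]]'; python3 -m crank '[[0,1.5,0,0,0,0],[0,1.5,0,0,0,0]]'
```

```text
t: 13.7
eef_pos: [619.9, 31.2, 34.9]
tcp_rot: [-1.566, -0.001, 0.085]
ft_force: [0.1, 0.1, -1.9]
opening: 0.673
t: 13.9
eef_pos: [619.8, 31.1, 33.2]
tcp_rot: [-1.566, -0.0, 0.085]
ft_force: [0.3, 0.0, -3.3]
opening: 0.667
```

```bash
python3 -m crank '[[0,1.0,0,0,0,0],[0,1.0,0,0,0,0]]'
```

```text
t: 14.1
eef_pos: [619.7, 31.2, 32.0]
tcp_rot: [-1.566, -0.0, 0.085]
ft_force: [0.3, 0.5, -2.4]
opening: 0.671
```

```bash
python3 -m crank '[[0,1.0,0,0,0,0],[0,1.0,0,0,0,0]]'
```

```text
t: 14.3
eef_pos: [619.8, 31.2, 31.5]
tcp_rot: [-1.566, -0.001, 0.085]
ft_force: [-0.8, -0.2, 3.3]
opening: 0.674
```

The force changed sign, so the blank is resting on the deck. I let go.

```bash
python3 -m crank '[[0,0,0,0,0,0],[0,0,0,0,0,0],[0,0,0,0,0,0],[0,0,0,0,0,0]]' 0.85;  python3 - <<'E'
from h import *
c,im,d=snap("side","s14"); cv2.imwrite("pics/s14c.png",cv2.resize(im[120:270,170:370],(800,600),interpolation=cv2.INTER_CUBIC))
E
```

```text
t: 14.7
eef_pos: [619.9, 31.2, 31.5]
tcp_rot: [-1.566, -0.001, 0.085]
ft_force: [-0.3, -0.0, 0.7]
opening: 0.846
```

View pics/s14c.png

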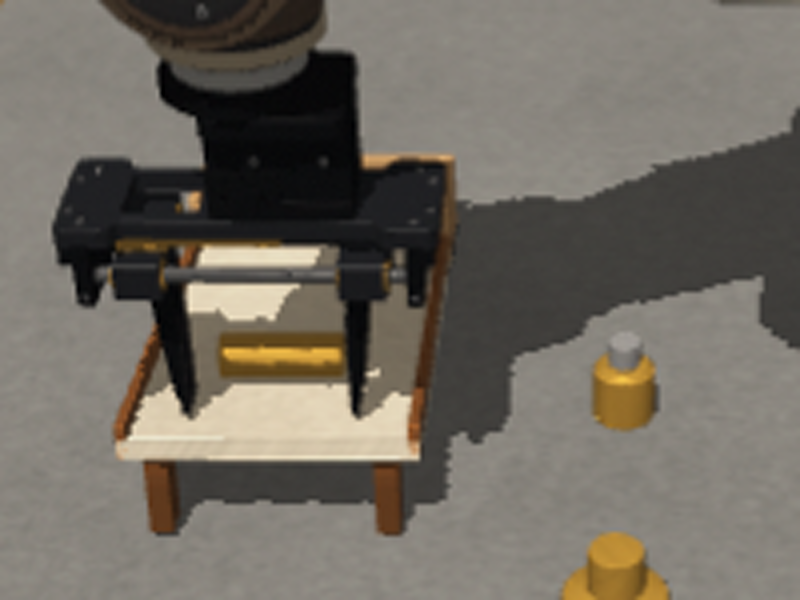

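It is rolling straight down, already past the fingers. I hold still while it rolls, then back off upwards.

```bash
python3 -m crank '[[0,0,0,0,0,0],[0,0,0,0,0,0],[0,0,0,0,0,0],[0,0,0,0,0,0],[0,0,0,0,0,0]]'; python3 -m crank '[[0,0,0,0,0,0],[0,0,0,0,0,0],[0,0,0,0,0,0],[0,0,0,0,0,0],[0,0,0,0,0,0]]'; python3 -m crank '[[0,-20,0,0,0,0],[0,-50,0,0,0,0],[0,-100,0,0,0,0],[0,-150,0,0,0,0],[0,-150,0,0,0,0]]';  python3 -m crank '[[0,0,0,0,0,0],[0,0,0,0,0,0],[0,0,0,0,0,0],[0,0,0,0,0,0],[0,0,0,0,0,0]]'
python3 - <<'E'
from h import *
c,im,d=snap("side","s15"); 
c,im,d=snap("scene","sc15"); c,im,d=snap("wrist","w15")
O=np.array([628.7,-77.7,43.3])
for n in ("s15","sc15","w15"):
    c,im,d,bl=blobs(n,lo=(350,-300,-10),hi=(720,330,120))
    for ce,m,p in bl: print(n,ce.round(),np.median(p,0).round(1),"ramp",((np.median(p,0)-O)@RR).round(1))
E
```

```text
t: 15.25
eef_pos: [619.9, 31.2, 31.5]
tcp_rot: [-1.566, -0.001, 0.085]
ft_force: [0.3, 0.1, -1.1]
opening: 0.851
t: 15.75
eef_pos: [619.9, 31.2, 31.5]
tcp_rot: [-1.566, -0.001, 0.085]
ft_force: [0.5, -0.8, 0.1]
opening: 0.851
t: 16.25
eef_pos: [622.5, 30.4, 188.3]
tcp_rot: [-1.568, -0.011, 0.085]
ft_force: [0.4, 0.0, -0.1]
opening: 0.851
t: 16.75
eef_pos: [622.3, 30.4, 187.4]
tcp_rot: [-1.568, -0.01, 0.085]
ft_force: [0.0, -0.2, -0.3]
opening: 0.849
s15 [251. 168.] [ 644.4 -237.8   31.8] ramp [   2.5 -160.9   11. ]
s15 [326. 218.] [448.7 -51.5  22.6] ramp [-177.3   37.6  -26.2]
s15 [323. 267.] [440.6 106.6  11. ] ramp [-172.4  192.6  -59.7]
s15 [282. 332.] [494.9 290.   25.6] ramp [-103.2  371.3  -70. ]
sc15 [386. 227.] [497.1 274.3  24.7] ramp [-102.3  355.5  -68.7]
sc15 [318. 267.] [445.4  84.9  11.4] ramp [-169.4  170.9  -56.2]
sc15 [272. 316.] [456.5 -76.4  25.7] ramp [-171.5   12.8  -19.6]
sc15 [309. 433.] [ 646.  -228.9   32.2] ramp [   4.8 -152.2   10.1]
w15 [149. 136.] [446.9  96.3   8.9] ramp [-166.9  181.6  -60.3]
w15 [161. 277.] [457.2 -55.3  29. ] ramp [-169.1   34.   -19.2]
```

View pics/s15.png

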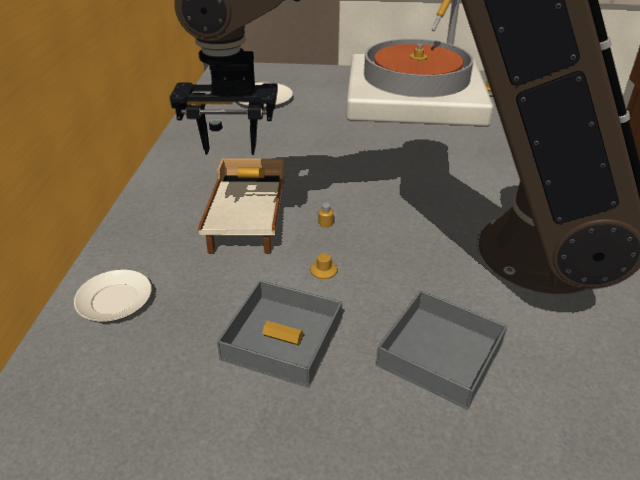

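View pics/sc15.png

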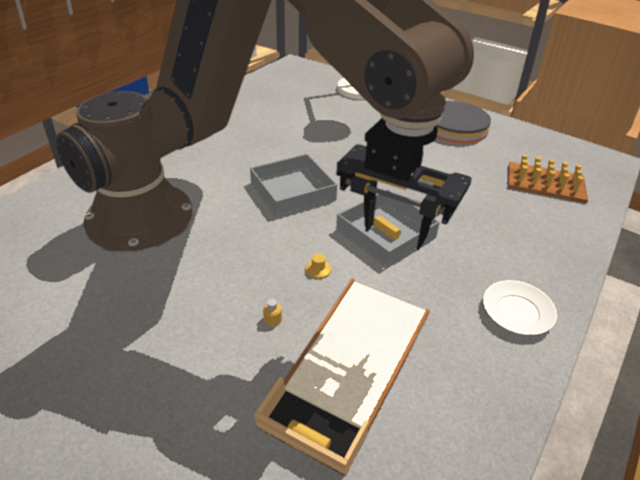

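The blank lies in the catch bay against the end wall, at scene (309,433). The hex bar is in the far box, and the chuck and bushing are at their first positions. I check that the blank is at rest, then hand in.

```bash
python3 -m crank '[[0,0,0,0,0,0],[0,0,0,0,0,0],[0,0,0,0,0,0],[0,0,0,0,0,0],[0,0,0,0,0,0]]'
python3 - <<'E'
from h import *
snap("scene","sc16")
for n in ("sc15","sc16"):
    c,im,d,bl=blobs(n,lo=(350,-300,-10),hi=(720,330,120)); print(n,[ce.round(2).tolist() for ce,m,p in bl])
print(job.job_done())
E
```

```text
t: 17.4
eef_pos: [622.4, 30.4, 187.9]
tcp_rot: [-1.568, -0.011, 0.085]
ft_force: [-0.1, -0.0, 0.6]
opening: 0.853
sc15 [[386.2, 227.28], [317.86, 266.82], [272.24, 315.9], [309.35, 433.25]]
sc16 [[386.34, 227.38], [317.88, 266.81], [272.23, 315.88], [309.44, 433.26]]
the job is handed in; nothing more can be done
None
```

The roll test is finished and handed in at about 17.5 s, well inside the 54 s limit. I put the hexagonal blank in the far grey box, then set the round blank across the upper end of the ramp and let go. It rolled straight down by itself into the catch bay.

- **Last checks:** the final camera views show the round blank in the bay against its end wall and the hexagonal blank in the far box. Two pictures more than half a second apart match to about 0.15 pixel, so everything is at rest. The chuck and bushing are where they started. The gripper is open, high above everything and touching nothing.
- **Height mismatch:** the reported tool height disagreed with the cameras. The fingertips were about 34 mm higher than reported, so the first attempt to grip the hexagonal blank closed on air above it without moving it. I went by the camera heights from then on, and the force and opening readings at both grips and the release agreed with them.

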